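# Turn the tube's bar label to the reader and clamp it in the vise

### The job

At the goods-in counter, turn the tall steel tube that stands in the vise so that its bar label faces the reader, and clamp it there by cranking the vise handle until the jaw grips the tube firmly. The tube must stay upright on the vise bed, and the short tube, the screwdriver and the thick tape roll around the vise must stay where they are.

Things in the scene. Friction and masses are not known exactly. Their poses are not given: they have to be found in the camera images.
- vise: Grey machine vise, jaws 100 mm wide, on a plywood board (150 x 215 x 20 mm), fixed. Origin on the counter under the bed. y axis along the screw: the fixed jaw's face is 30 mm from the origin at +y; the moving jaw closes towards +y; the crank is at the -y end. The reader stands on its +x side. Bed top 42 mm above the counter, jaw tops 100 mm.
- jaw: The moving jaw with its flat steel face, driven by the crank; 12 mm of travel per turn. Its origin coincides with the vise's origin when the joint crank reads 0, and moves along the vise's y with the jaw.
- crank (a joint): Turn of the crank (rad); stays where left. 0: arm straight up, jaws 66.4 mm apart. Grows, closing the jaws 12 mm per turn, as the handle turns clockwise seen by someone facing the handle end (about the vise's +y: from up to the vise's +x side, then down). Stops at 11. Turns at 2 to 4 N until the jaws meet the tube (about 9.4), then stiffens: go some 0.4 rad further.
- handle (a point): Middle of the crank's handle grip: a black round bar, 20 mm diameter, 52 mm long, parallel to the vise's y axis, free to spin on its pin; it circles the crank axis at a radius of 36 mm, between 39 and 111 mm above the counter. Flat steel crank arm at its vise-side end, 22 mm from this point.
- crank_axis (a point): Point on the screw's axis level with the middle of the handle: the centre of the handle's circle (which lies in the vise's x-z plane), 75 mm above the counter, 178 mm from the vise's origin towards -y.
- tube: Tall offcut of steel tube, 48.4 mm diameter, 120 mm tall, about 0.43 kg, standing loose on the vise bed between the open jaws; its top 62 mm is above the jaws. Origin at the centre of its underside, z along its length, x towards the middle of its label.
- label (a point): Middle of the white paper label with black bars (about 28 mm round the tube, 54 mm high), on the tube's outer surface 90 mm above its foot. Its upper end is folded over the rim, so a white tab 22 mm wide shows from above on that side.
- reader: Fixed grey bar-code reader on a stand, 142 mm tall, about 150 mm from the tube on the vise's +x side. Origin on the counter under its head. Its x axis points out of its back, so it looks along its -x, at the tube.
- window (a point): Middle of the reader's window (54 x 32 mm) on its front face, 118 mm above the counter.
- short_tube: Bystander: plain offcut of the same tube, 60 mm tall, no label, standing on the counter beside the vise. Origin at its foot's centre.
- screwdriver: Bystander: screwdriver, 190 mm long, lying on the robot's side of the vise.
- tape_roll: Bystander: thick roll of tape, 100 mm diameter, 48 mm high, lying flat near the fixed-jaw end of the vise.
There are look-alikes about, which are no part of the job. There is more than one size of the reader; the job needs the larger.

How it is judged:
By the outcome, as a careful person would: the job done as asked, in the order asked, and still so for the second after the job is handed in, with the robot touching nothing.
It also fails if it takes over 61 s, if anything falls off the work surface, if the arm or the gripper's body presses on something with over 40 N, if the wrist force passes 120 N, or if a joint passes its speed limit or range.

### The arm

A 6-joint arm with a two-finger parallel gripper is mounted at the origin on the work surface. World frame = base frame: x ahead of the robot, y to its left, z up, the work surface at z = 0. Lengths are in m, angles in degrees, forces in N, time in s.
With the tool pointing down it reaches from about 0.425 to 0.925 m from the base axis. Payload 12.5 kg.
Tool frame: the origin (TCP) lies midway between the tips of the shut fingers; the grasp point (between the pads) lies 19 mm behind it; z points along the fingers, y is the line along which they close (so a half turn about z gives the same grasp; the last joint's range is limited). The gripper opens to 85 mm and grips with 20 to 120 N. Pads are 22 mm wide; open, the fingers measure 114 mm over their backs; the gripper's body (76 mm by 85 mm) begins 54 mm behind the grasp point. The pads swing forward as they close: fully open they stand 13 mm farther back than shut.
Start: joints at [-80.535, 28.126, 89.318, -0, 62.55, -6.05], TCP at [0.167, -0.602, 0.231] pointing down, gripper open.
Joint ranges: [-177.58, 177.58], [-47.91, 125.51], [2.72, 160], [-65.01, 245.01], [3.68, 167.84], [-153.87, 153.87]. Speed limits (degrees/s): [127.2, 127.2, 159.86, 180, 180, 180].

### API

Orientations are given as a 3x3 rotation matrix whose columns are the frame's x, y, z axes.
In Python, from station import bot gives the robot as it stands.
- The arm moves only by the shell command python3 -m handwheel 'ROWS' [FORCE]. ROWS is JSON, a list that holds one entry, the list of rows, each a list of 5 numbers: the shift along the tool's x, y, z in m, then the turn about the tool's z in degrees, then the closure, from -1 (fully open) to 1 (shut). In form: [[[x, y, z, turn, jaw], ...]]. A call has 1 to 10 rows; each row shifts and turns the commanded pose from where the row before left it, along the tool's axes as they then stand; what a row does not reach is not made up. A row lasts 1/12 s, in which the tool goes at most 41.7 mm and 7.16 degrees, less where a joint would pass 70% of its speed; a pose out of reach is approached as far as the arm can. A call with a gripper value outside its range is refused whole. The fingers move at their own pace and stop on an object; FORCE is the grip in N (left out, the last holds). Time passes only in rows, so rows that do not move let the fingers close. It gives the time, the measured TCP pose, the force, the opening and the grip force at its end, in the units of the state.
- bot.get_obs(): the state, without advancing time (a new reading comes with each control period).
- bot.capture(name): name is "scene" or "top"; returns a dict with "image" (400x640x3 uint8, red, green, blue), "intrinsics" (3x3 intrinsics, pixels), "k1" (the pictures are not rectified: a ray, as slopes to the right and down, at radius r is drawn at 1 + k1 r^2 times it, then the intrinsics apply), "rvec" (rotation vector, rad) and "tvec" (3), from world to camera coordinates, as OpenCV has them. Camera axes: x right, y down, z forward; pixel columns grow to the right and rows downward; lengths in m; the calibration is good to about 2 mm. A picture is of the moment at which its call begins. There is no depth.
- bot.sign_off(): hands the job in; it is judged then, once.
Trained networks look in a picture, given as the dict that the camera call returned (one of the last four; its "shot" number tells which), for a name from the list of things; names that differ only in an ending like _2 or _b are one class to them, and where a whole thing is asked for, a point or a joint stands for the part that bears it (a point fixed in the world has none). Each returns a list of dicts, best first, with "confidence" (0 to 1); they miss things now and then, are a little off and sometimes report something else, mostly with a low value. They report only what shows in the picture. A call takes as long as a camera call. They do not tell look-alikes from the thing itself.
- bot.recognise(picture, name): "position" ([column, row] in pixels, amid what is visible of it).
The state is a dict: "t": time; "joint_pos": joint angles; "qd": joint speeds; "joint_efforts": joint torques, N m; "ee_pos": TCP position; "tcp_rot": TCP orientation; "wrist_force": force on the tool from outside, world axes, zero at the start; "moment": the same for the moment, N m; "grip_width": finger opening in m; "grasp_force": force on a finger pad.
Only numpy, scipy, OpenCV 4.12 (cv2) and the standard library are available. Lean on these libraries where they do the work, as an engineer would, in place of code of your own. Each camera call takes 0.05 s, during which the arm holds its last target. There are 200 camera calls.

## Working session

There is one attempt and no reset: what is moved stays moved. The work goes in short steps, Python scripts to look and compute and a shell command to move; the robot and the scene stay as the last step left them, time stands still between calls to the robot, and variables do not carry over. Pictures are saved under pics/ and viewed, at most 10 in all, crops included, and the job is handed in when it is done.

```bash
ls; mkdir -p pics; cat > h.py <<'E'
from station import bot
import numpy as np, cv2
def cam(p):
    R,_=cv2.Rodrigues(np.array(p["rvec"],float)); t=np.array(p["tvec"],float).ravel()
    return R,t,np.array(p["intrinsics"],float),float(p["k1"])
def ray(p,uv):
    R,t,K,k=cam(p)
    n=cv2.undistortPoints(np.array([[uv]],float),K,np.array([k,0,0,0,0.]))[0,0]
    d=R.T@np.array([n[0],n[1],1]); return -R.T@t,d/np.linalg.norm(d)
def at(p,uv,z):
    o,d=ray(p,uv); return o+d*(z-o[2])/d[2]
def tri(a,ua,b,ub):
    o1,d1=ray(a,ua);o2,d2=ray(b,ub)
    s=np.linalg.lstsq(np.c_[d1,-d2],o2-o1,rcond=None)[0]
    P,Q=o1+s[0]*d1,o2+s[1]*d2
    return (P+Q)/2,np.linalg.norm(P-Q)
def proj(p,X):
    R,t,K,k=cam(p)
    return cv2.projectPoints(np.array(X,float).reshape(-1,1,3),np.array(p["rvec"],float),t,K,np.array([k,0,0,0,0.]))[0][:,0]
def save(p,n,crop=None,s=1):
    im=p["image"][:,:,::-1]
    if crop: im=im[crop[1]:crop[3],crop[0]:crop[2]]
    cv2.imwrite("pics/"+n,cv2.resize(im,None,fx=s,fy=s,interpolation=cv2.INTER_CUBIC))
E
python3 - <<'E'
from h import *
np.set_printoptions(precision=3,suppress=True)
a=bot.capture("scene");b=bot.capture("top")
import pickle;pickle.dump((a,b),open("ab.pkl","wb"))
save(a,"s0.png");save(b,"t0.png")
for p in(a,b):
    print("cam",ray(p,(320,200)))
    for n in["vise","jaw","handle","crank_axis","crank","tube","label","reader","window","short_tube","screwdriver","tape_roll"]:
        try:print(n,[(np.round(r["position"]).tolist(),round(r["confidence"],2)) for r in bot.recognise(p,n)])
        except Exception as e: print(n,e)
print(bot.get_obs())
E
```

```text
pics
cam (array([ 1.057, -0.376,  0.612]), array([-0.532,  0.569, -0.627]))
vise [([312.0, 232.0], 0.62)]
jaw [([314.0, 208.0], 0.66)]
handle [([264.0, 250.0], 0.7)]
crank_axis [([371.0, 164.0], 0.72), ([307.0, 230.0], 0.59)]
crank [([260.0, 251.0], 0.95)]
tube [([341.0, 172.0], 0.69)]
label [([335.0, 174.0], 0.9)]
reader [([357.0, 338.0], 0.95), ([421.0, 247.0], 0.79)]
window [([356.0, 337.0], 0.81), ([420.0, 251.0], 0.76)]
short_tube [([263.0, 251.0], 0.39)]
screwdriver [([259.0, 205.0], 0.84)]
tape_roll [([371.0, 164.0], 0.88)]
cam (array([0.497, 0.094, 0.889]), array([ 0.143, -0.   , -0.99 ]))
vise [([321.0, 215.0], 0.63)]
jaw [([323.0, 207.0], 0.88), ([297.0, 193.0], 0.64), ([377.0, 213.0], 0.55)]
handle [([377.0, 211.0], 0.77)]
crank_axis [([324.0, 214.0], 0.93)]
crank [([378.0, 212.0], 0.71)]
tube [([292.0, 192.0], 0.61)]
label [([295.0, 190.0], 0.56)]
reader [([382.0, 113.0], 0.89), ([294.0, 121.0], 0.68)]
window [([294.0, 124.0], 0.71), ([380.0, 114.0], 0.66)]
short_tube [([334.0, 147.0], 0.85)]
screwdriver [([336.0, 148.0], 0.67), ([328.0, 269.0], 0.56)]
tape_roll [([208.0, 229.0], 0.57)]
{'t': 1.3, 'joint_pos': array([-80.536,  28.128,  89.317,  -0.001,  62.549,  -6.05 ]), 'qd': array([ 0.038,  0.047,  0.085, -0.099,  0.042,  0.077]), 'joint_efforts': array([ -0.004, -61.828, -26.184,  -0.   ,   0.   ,  -0.   ]), 'ee_pos': array([ 0.167, -0.602,  0.231]), 'tcp_rot': array([[ 0.964,  0.267,  0.   ],
       [ 0.267, -0.964, -0.   ],
       [-0.   ,  0.   , -1.   ]]), 'wrist_force': array([-0.354,  0.244, -0.6  ]), 'moment': array([ 0.008,  0.004, -0.013]), 'grasp_force': 0.0, 'grip_width': 0.08553189416434825}
```

View pics.

View pics/s0.png

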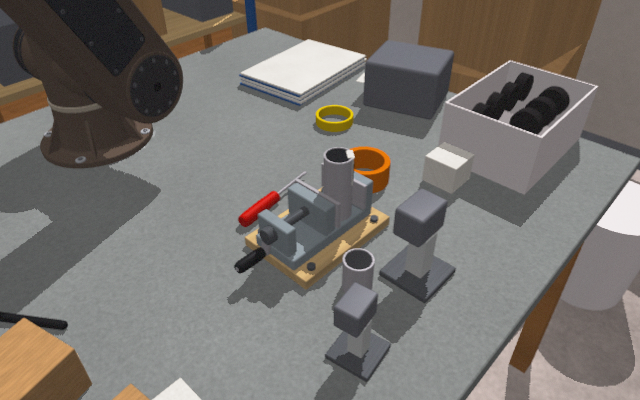

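```bash
python3 - <<'E'
from h import *
import pickle
a,b=pickle.load(open("ab.pkl","rb"))
save(b,"t1.png",(180,80,440,280),3)
E
```

```text
(no output)
```

View pics/t1.png

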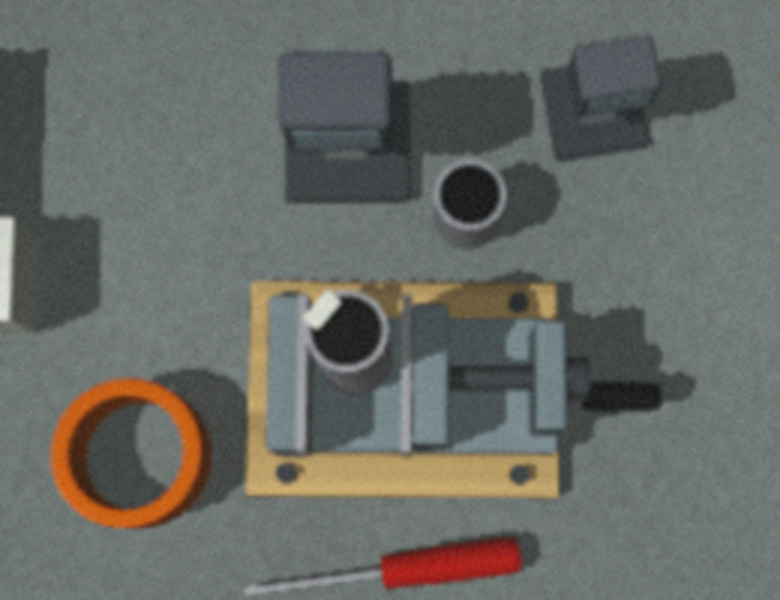

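Top crop (scale 3, offset 180,80): the tall labelled tube is at full pixel ~(296,190) with its tab at (288,184), up-left of the reader direction. The large reader is at (292,115), the small one at (384,108), and the short tube at (336,145). The fixed jaw is at (276,205) and the handle at (388,212).

Look-alikes:
- **Tubes:** tall tube (296,190) and short tube (336,145). I choose the tall one with the label.
- **Readers:** (292,115) and (384,108). I choose the larger, (292,115), which faces the tube.
- **Tape:** orange roll (223,231), and a thin yellow ring seen only in the scene view.

```bash
python3 - <<'E'
from h import *
import pickle
a,b=pickle.load(open("ab.pkl","rb"))
save(a,"s1.png",(225,135,425,285),4)
E
```

```text
(no output)
```

View pics/s1.png

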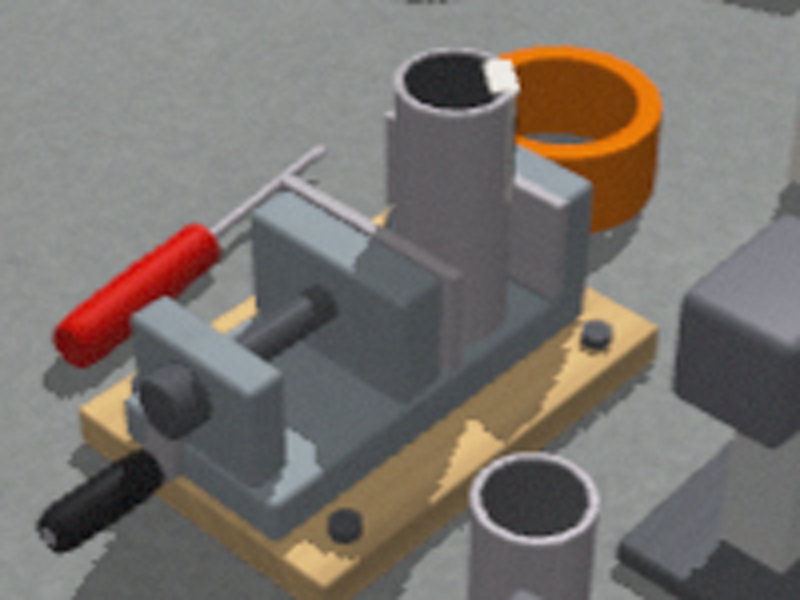

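```bash
cat > m.py <<'E'
from h import *
import pickle
np.set_printoptions(precision=4,suppress=True)
a,b=pickle.load(open("ab.pkl","rb"))
S=lambda x,y:((x+.5)/4-.5+225,(y+.5)/4-.5+135)
T=lambda x,y:((x+.5)/3-.5+180,(y+.5)/3-.5+80)
print("rim",tri(a,S(457,82),b,T(347,331)), at(b,T(347,331),.162),at(a,S(457,82),.162))
print("tab",tri(a,S(502,76),b,T(323,311)),at(b,T(323,311),.162))
print("handle",tri(a,S(99,502),b,T(622,397)))
print("hub scene@.075 ",at(a,S(165,402),.075))
for n,u in dict(fixfar=(309,295),fixnear=(309,452),movfar=(400,297),movnear=(400,452)).items(): print(n,at(b,T(*u),.1))
print("scene fix far",at(a,S(565,203),.1),"mov far",at(a,S(462,275),.1))
print("tri movfar",tri(a,S(460,275),b,T(405,297)))
for n,u in dict(TL=(250,283),TR=(557,283),BL=(247,496),BR=(558,495)).items(): print("board",n,at(b,T(*u),.02))
for n,u in dict(R=(657,328),F=(325,598),L=(83,412)).items(): print("scene board",n,at(a,S(*u),.02))
print("window top",at(b,T(337,138),.118),"reader head top corners",at(b,T(281,54),.142),at(b,T(390,54),.142),at(b,T(285,128),.142),at(b,T(387,126),.142))
print("base",[at(b,T(*u),.005) for u in((286,202),(410,201))])
E
python3 m.py
```

```text
rim (array([0.6197, 0.1365, 0.1621]), np.float64(0.000332013183032932)) [0.6196 0.1364 0.162 ] [0.6197 0.1368 0.162 ]
tab (array([0.6314, 0.1505, 0.1633]), np.float64(0.0003193740427645927)) [0.6316 0.1505 0.162 ]
handle (array([ 0.5936, -0.043 ,  0.0402]), np.float64(0.001138624881780308))
hub scene@.075  [ 0.5991 -0.0104  0.075 ]
fixfar [0.6534 0.1643 0.1   ]
fixnear [0.5536 0.1635 0.1   ]
movfar [0.6519 0.1064 0.1   ]
movnear [0.5533 0.1067 0.1   ]
scene fix far [0.6529 0.1693 0.1   ] mov far [0.6526 0.1041 0.1   ]
tri movfar (array([0.6519, 0.1034, 0.1001]), np.float64(0.00030651948511448607))
board TL [0.6781 0.2129 0.02  ]
board TR [ 0.677  -0.0025  0.02  ]
board BL [0.5296 0.2127 0.02  ]
board BR [ 0.529 -0.     0.02 ]
scene board R [0.6783 0.2099 0.02  ]
scene board F [ 0.6804 -0.0059  0.02  ]
scene board L [ 0.5309 -0.0011  0.02  ]
window top [0.7509 0.1457 0.118 ] reader head top corners [0.7969 0.1789 0.142 ] [0.7967 0.1115 0.142 ] [0.7495 0.176  0.142 ] [0.7505 0.1134 0.142 ]
base [array([0.7406, 0.1899, 0.005 ]), array([0.7409, 0.1005, 0.005 ])]
```

The scene crop shows the tube rim centre at crop (457,82), tab (502,76), handle (99,502), and the fixed jaw's far end at (565,203). The triangulated heights (rim 0.162, handle 0.040 with radius 36 mm, jaw 0.100) agree with the text.

Next I check that the path is clear before moving.

```bash
python3 - <<'E'
from h import *
import pickle
np.set_printoptions(precision=3,suppress=True)
a,b=pickle.load(open("ab.pkl","rb"))
for u in((30,320),(20,322),(90,385),(75,345),(130,395)): print(u,at(a,u,.0),at(a,u,.12))
print(proj(a,[[.167+.4527*s,-.602+.7385*s,.23] for s in(0,.25,.5,.75,1)]))
E
python3 -m handwheel '[[[0.029,-0.027,0,0,-1],[0.029,-0.027,0,0,-1],[0.029,-0.027,0,0,-1],[0.029,-0.027,0,0,-1],[0.029,-0.027,0,0,-1],[0.029,-0.027,0,0,-1],[0.029,-0.027,0,0,-1]]]' 40
```

```text
(30, 320) [ 0.413 -0.329  0.   ] [ 0.539 -0.338  0.12 ]
(20, 322) [ 0.405 -0.341  0.   ] [ 0.533 -0.348  0.12 ]
(90, 385) [ 0.58  -0.318  0.   ] [ 0.674 -0.329  0.12 ]
(75, 345) [ 0.505 -0.302  0.   ] [ 0.614 -0.317  0.12 ]
(130, 395) [ 0.632 -0.288  0.   ] [ 0.716 -0.306  0.12 ]
[[-342.456  219.216]
 [-144.831  189.39 ]
 [  34.401  162.687]
 [ 195.469  138.944]
 [ 339.578  117.893]]
t: 1.88
ee_pos: [0.3128, -0.3641, 0.2315]
tcp_rot: [[0.964, 0.267, 0.0], [0.267, -0.964, -0.0], [0.0, 0.001, -1.0]]
wrist_force: [1.8, -0.2, 1.0]
grip_width: 0.0859
grasp_force: 0.0
```

```bash
python3 -m handwheel '[[[0.029,-0.027,0,0,-1],[0.029,-0.027,0,0,-1],[0.029,-0.027,0,0,-1],[0.029,-0.027,0,0,-1],[0.029,-0.027,0,0,-1],[0.029,-0.027,0,0,-1],[0.029,-0.027,0,0,-1],[0.029,-0.027,0,0,-1],[0.029,-0.027,0,0,-1],[0.029,-0.027,0,0,-1]]]'
python3 -m handwheel '[[[0.029,-0.027,0,0,-1],[0.029,-0.027,0,0,-1],[0.029,-0.027,0,0,-1],[0.029,-0.027,0,0,-1],[0.0246,-0.024,0,0,-1],[0,0,0,-6.5,-1],[0,0,0,-6.5,-1],[0,0,0,-6.5,-1],[0,0,0,-6.5,-1],[0,0,0,-6.5,-1]]]'
python3 -m handwheel '[[[0,0,0,0,-1],[0,0,0,0,-1]]]'; python3 -c "
from h import *
print(bot.get_obs()['joint_pos'])"
```

```text
t: 2.72
ee_pos: [0.5202, -0.0261, 0.2315]
tcp_rot: [[0.964, 0.268, 0.001], [0.268, -0.964, -0.0], [0.0, 0.0, -1.0]]
wrist_force: [0.9, -0.6, -0.8]
grip_width: 0.085
grasp_force: 0.0
t: 3.55
ee_pos: [0.6196, 0.1369, 0.2312]
tcp_rot: [[0.665, 0.747, -0.0], [0.747, -0.665, -0.0], [-0.0, -0.0, -1.0]]
wrist_force: [0.2, -0.2, -0.4]
grip_width: 0.0851
grasp_force: 0.0
t: 3.72
ee_pos: [0.6196, 0.1367, 0.2312]
tcp_rot: [[0.672, 0.741, -0.0], [0.741, -0.672, -0.0], [-0.0, 0.0, -1.0]]
wrist_force: [-0.5, 0.2, 0.0]
grip_width: 0.0851
grasp_force: 0.0
[ 6.48357822e+00  2.89197071e+01  8.78980205e+01 -4.31945183e-03
  6.31850373e+01  4.86714267e+01]
```

```bash
python3 -m handwheel '[[[0,0,0.029,0,-1],[0,0,0.029,0,-1],[0,0,0.029,0,-1],[0,0,0.028,0,-1],[0,0,0,0,-1]]]'
python3 -m handwheel '[[[0,0,0,0,1],[0,0,0,0,1],[0,0,0,0,1],[0,0,0,0,1],[0,0,0,0,1],[0,0,0,0,1],[0,0,0,0,1],[0,0,0,0,1]]]' 30
python3 - <<'E'
from h import *
import pickle
c=bot.capture("top");d=bot.capture("scene");pickle.dump((d,c),open("cd.pkl","wb"))
x=c["image"][165:225,260:330,::-1];y=d["image"][110:200,300:390,::-1]
cv2.imwrite("pics/g1.png",np.hstack([cv2.resize(x,(420,360),interpolation=3),cv2.resize(y,(360,360),interpolation=3)]))
E
```

```text
t: 4.13
ee_pos: [0.6174, 0.1364, 0.1114]
tcp_rot: [[0.672, 0.741, -0.008], [0.741, -0.672, -0.001], [-0.006, -0.005, -1.0]]
wrist_force: [-0.4, 0.2, -0.1]
grip_width: 0.0851
grasp_force: 0.0
t: 4.8
ee_pos: [0.6204, 0.1369, 0.1184]
tcp_rot: [[0.669, 0.743, 0.003], [0.743, -0.669, 0.0], [0.002, 0.002, -1.0]]
wrist_force: [-0.4, 0.5, 6.9]
grip_width: 0.048
grasp_force: 30.6
```

View pics/g1.png

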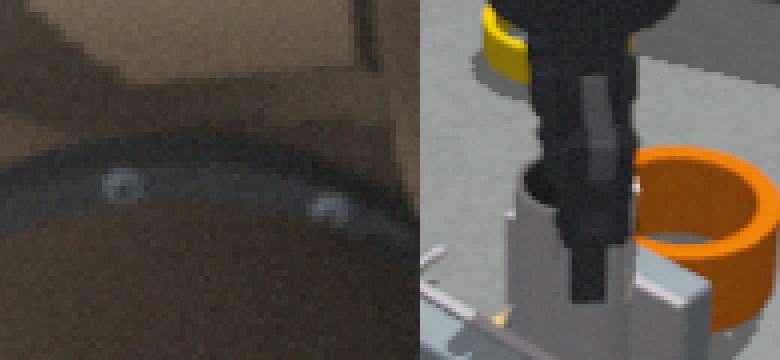

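Gripped: opening 48 mm, tube upright, tab to the right of the finger in the scene view. Now the turn.

```bash
python3 -m handwheel '[[[0,0,0,6,1],[0,0,0,6,1],[0,0,0,6,1],[0,0,0,6,1],[0,0,0,6,1],[0,0,0,6,1],[0,0,0,6,1],[0,0,0,6,1],[0,-0.003,0,0,1],[0,0,0,0,1]]]'
python3 -m handwheel '[[[0,0,0,0,-1],[0,0,0,0,-1],[0,0,0,0,-1],[0,0,0,0,-1],[0,0,0,0,-1],[0,0,-0.03,0,-1],[0,0,-0.04,0,-1],[0,0,-0.04,0,-1],[0,0,-0.03,0,-1]]]'
```

```text
t: 5.73
ee_pos: [0.6207, 0.1393, 0.1184]
tcp_rot: [[1.0, -0.0, 0.004], [-0.0, -1.0, -0.001], [0.004, 0.001, -1.0]]
wrist_force: [0.1, -3.0, 7.1]
grip_width: 0.0479
grasp_force: 30.7
t: 6.48
ee_pos: [0.6198, 0.1398, 0.2594]
tcp_rot: [[1.0, 0.0, 0.002], [0.0, -1.0, 0.0], [0.002, -0.0, -1.0]]
wrist_force: [-0.9, -0.5, -0.5]
grip_width: 0.0853
grasp_force: 0.0
```

```bash
python3 -m handwheel '[[[-0.005,0.039,0,0,-1],[-0.005,0.039,0,0,-1],[-0.005,0.039,0,0,-1],[-0.005,0.039,0,0,-1],[-0.006,0.039,0,0,-1],[0,0,0,-6.5,-1],[0,0,0,-6.5,-1],[0,0,0,-6.5,-1],[0,0,0,-6.5,-1],[0,0,0,-6.5,-1]]]'
python3 -m handwheel '[[[0,0,0,-6.5,-1],[0,0,0,-6.5,-1],[0,0,0,-6.5,-1],[0,0,0,-6.5,-1],[0,0,0,-6.5,-1],[0,0,0,-6.5,-1],[0,0,0,-6.5,-1],[0,0,0,-6.5,-1],[0,0,0,-5.5,-1],[0,0,0,0,-1]]]'
python3 - <<'E'
from h import *
import pickle
c=bot.capture("top");d=bot.capture("scene");pickle.dump((d,c),open("ef.pkl","wb"))
x=c["image"][155:225,255:315,::-1];y=d["image"][140:200,310:360,::-1]
cv2.imwrite("pics/g2.png",np.hstack([cv2.resize(x,(360,420),interpolation=3),cv2.resize(y,(350,420),interpolation=3)]))
E
```

```text
t: 7.32
ee_pos: [0.5936, -0.0554, 0.2562]
tcp_rot: [[0.84, 0.542, -0.0], [0.542, -0.84, 0.0], [-0.0, -0.0, -1.0]]
wrist_force: [0.4, 0.7, 0.6]
grip_width: 0.0855
grasp_force: 0.0
t: 8.15
ee_pos: [0.5936, -0.0552, 0.2562]
tcp_rot: [[-0.005, 1.0, -0.0], [1.0, 0.005, -0.0], [-0.0, -0.0, -1.0]]
wrist_force: [0.5, 0.7, 0.2]
grip_width: 0.0857
grasp_force: 0.0
```

View pics/g2.png

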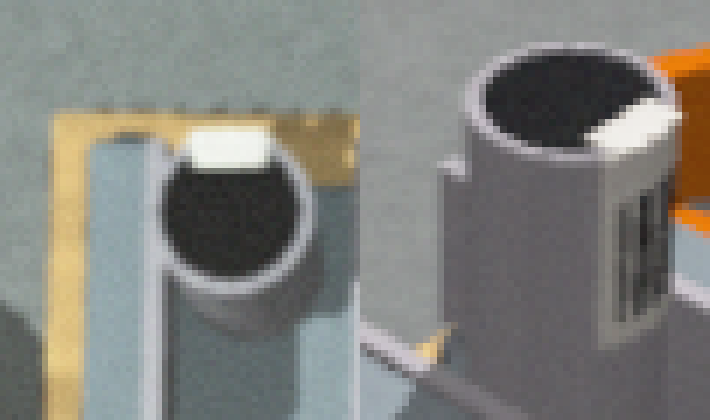

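```bash
python3 - <<'E'
from h import *
import pickle
np.set_printoptions(precision=4,suppress=True)
d,c=pickle.load(open("ef.pkl","rb"))
x=c["image"][155:225,255:315].astype(float).min(2)
m=np.clip((x-150)/80,0,1); m[:15]=0;m[30:]=0
v,u=np.mgrid[:70,:60]
uv=(255+(m*u).sum()/m.sum(),155+(m*v).sum()/m.sum())
print("tab",uv,m.sum(),at(c,uv,.162))
g=(x<60).astype(np.uint8);n,l,st,ce=cv2.connectedComponentsWithStats(g)
i=1+np.argmax(st[1:,4]);print(st[i],ce[i])
# inner hole: left,right cols & bottom row
L=[255+st[i][0]-.5,255+st[i][0]+st[i][2]-.5]
row=155+35
line=x[35];print(line.astype(int))
print("hole edges",at(c,(L[0],row),.162),at(c,(L[1],row),.162))
mv,mu=np.nonzero(m>.5);r=cv2.minAreaRect(np.c_[mu,mv].astype(np.float32));print(r)
for nm,p in(("t",c),("s",d)):print([q for q in bot.recognise(p,"label")])
E
```

```text
tab (np.float64(291.2461335095836), np.float64(179.40647719762063)) 94.5625 [0.6385 0.1437 0.162 ]
[ 28  28  21  18 304] [37.9737 36.0658]
[142 145 146 150 149 144 145 143 123 128 129 127 123 128 140 152 147 147
 149 150 149 149 148 150 172 176 132  72  39  43  48  46  42  51  45  48
  48  46  40  42  47  42  50  44  45  43  44  46  48  78 141 166 122  93
  93  87  93  97  97 115]
hole edges [0.6197 0.1589 0.162 ] [0.6195 0.1221 0.162 ]
((37.5, 24.0), (6.0, 13.0), 90.0)
[{'position': [294.9, 194.0], 'confidence': 0.97}]
[{'position': [341.6, 174.7], 'confidence': 0.94}, {'position': [257.1, 251.6], 'confidence': 0.42}]
```

```bash
python3 - <<'E'
from h import *
import pickle
np.set_printoptions(precision=4,suppress=True)
d,c=pickle.load(open("ef.pkl","rb"))
x=c["image"][155:225,255:315].astype(float).min(2)
m=np.clip((x-160)/60,0,1); m[:20]=0;m[29:]=0;m[:,:29]=0;m[:,48:]=0
v,u=np.mgrid[:70,:60]
uv=(255+(m*u).sum()/m.sum(),155+(m*v).sum()/m.sum())
print("tab",uv,at(c,uv,.162)); print(x[22:27,26:50].astype(int))
# level crossings of hole edges on several rows
for r in range(32,42):
    l=x[r];a=np.interp(-100,-l[24:31],np.arange(24,31)) if 0 else 25+np.argmax(l[25:40]<100)-(100-l[25+np.argmax(l[25:40]<100)])/(l[24+np.argmax(l[25:40]<100)]-l[25+np.argmax(l[25:40]<100)])
    k=42+np.argmax(l[42:]>100);b=k-(l[k]-100)/(l[k]-l[k-1]); print(r,round(a,2),round(b,2),(at(c,(255+a,155+r),.162)+at(c,(255+b,155+r),.162))[1]/2)
E
```

```text
tab (np.float64(292.4396), np.float64(179.0958)) [0.6391 0.1416 0.162 ]
[[137 132 129 128 143 186 231 237 234 235 235 237 240 237 236 236 235 226
  185 129  88  80  77  79]
 [170 147 125 136 168 209 237 240 236 238 238 238 238 240 239 238 238 233
  215 173 118  84  81  79]
 [179 154 124 156 187 210 235 237 235 236 237 237 238 236 238 237 237 232
  210 177 151 119  99  85]
 [180 157 138 171 189 199 232 238 237 237 236 237 237 236 238 236 237 231
  194 160 164 162 127  96]
 [184 172 165 172 151 155 213 237 239 238 238 237 237 237 236 237 234 221
  171 119 142 172 158 119]]
32 26.88 48.81 0.14078855924899675
33 26.79 49.17 0.14054177345281738
34 26.62 49.38 0.14050671050257613
35 26.53 49.35 0.14060133699699046
36 26.67 49.1 0.1406943390943496
37 26.8 48.96 0.14068899409376978
38 26.96 48.73 0.14075671196948647
39 27.49 48.5 0.14047871159618297
40 27.94 47.96 0.14055612694520517
41 28.51 47.21 0.14070303067184112
```

The label now faces the reader: the tab centre is at about 2.5° and the direction to the window is about 2°. The tube rests against the fixed jaw. Next, the handle.

```bash
python3 -m handwheel '[[[-0.002,0,0.039,0,-1],[0,0,0.039,0,-1],[0,0,0.039,0,-1],[0,0,0.039,0,-1],[0,0,0.033,0,-1],[0,0,0.022,0,-1],[0,0,0.013,0,-1],[0,0,0.008,0,-1],[0,0,0,0,-1],[0,0,0,0,-1]]]'
python3 -m handwheel '[[[0,0,0,0,1],[0,0,0,0,1],[0,0,0,0,1],[0,0,0,0,1],[0,0,0,0,1],[0,0,0,0,1],[0,0,0,0,1],[0,0,0,0,1],[0,0,0,0,1],[0,0,0,0,1]]]' 50
```

```text
t: 9.18
ee_pos: [0.5939, -0.0574, 0.0246]
tcp_rot: [[0.001, 1.0, 0.0], [1.0, -0.001, -0.0], [-0.0, 0.0, -1.0]]
wrist_force: [1.3, -0.0, 0.3]
grip_width: 0.0854
grasp_force: 0.0
t: 10.02
ee_pos: [0.5937, -0.0573, 0.0245]
tcp_rot: [[-0.0, 1.0, 0.0], [1.0, 0.0, -0.0], [-0.0, 0.0, -1.0]]
wrist_force: [-1.3, 0.2, 4.6]
grip_width: 0.0178
grasp_force: 48.8
```

```bash
python3 - <<'E'
from h import *
d=bot.capture("scene")
save(d,"g3.png",(215,190,325,290),5)
E
```

```text
(no output)
```

View pics/g3.png

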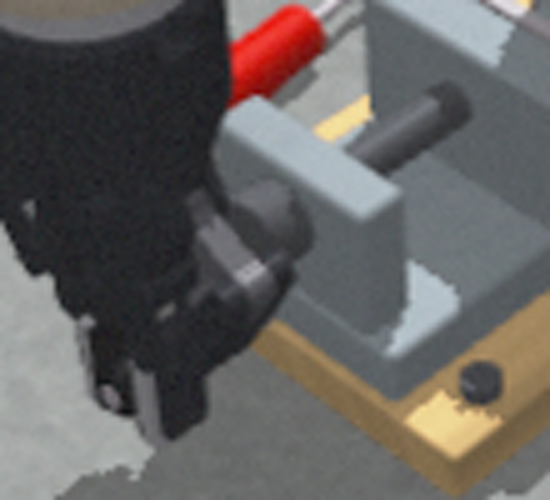

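The handle's end shows between the fingers at crop (112,395), and the body clears the crank hub. I start cranking with a short arc, checking forces.

```bash
python3 -m handwheel '[[[0,-0.0070,-0.0027,0,1],[0,-0.0063,-0.0041,0,1],[0,-0.0053,-0.0053,0,1],[0,-0.0041,-0.0063,0,1],[0,-0.0027,-0.0070,0,1],[0,0,0,0,1]]]'
```

```text
t: 10.57
ee_pos: [0.5666, -0.0572, 0.0507]
tcp_rot: [[-0.001, 1.0, -0.002], [1.0, 0.001, 0.0], [0.0, -0.002, -1.0]]
wrist_force: [-6.6, -0.0, -0.8]
grip_width: 0.0183
grasp_force: 49.4
```

```bash
python3 -m handwheel '[[[0,-0.0012,-0.0074,0,1],[0,0.0004,-0.0075,0,1],[0,0.0019,-0.0073,0,1],[0,0.0034,-0.0067,0,1],[0,0.0047,-0.0059,0,1],[0,0.0059,-0.0047,0,1],[0,0.0067,-0.0034,0,1],[0,0.0073,-0.0020,0,1],[0,0.0075,-0.0004,0,1],[0,0,0,0,1]]]'
```

```text
t: 11.4
ee_pos: [0.6064, -0.0575, 0.0955]
tcp_rot: [[-0.0, 1.0, 0.002], [1.0, 0.0, -0.001], [-0.001, 0.002, -1.0]]
wrist_force: [2.6, -2.2, 1.5]
grip_width: 0.0178
grasp_force: 50.0
```

```bash
python3 -m handwheel '[[[0,0.0074,0.0012,0,1],[0,0.0070,0.0027,0,1],[0,0.0063,0.0041,0,1],[0,0.0053,0.0053,0,1],[0,0.0041,0.0063,0,1],[0,0.0027,0.0070,0,1],[0,0.0012,0.0074,0,1],[0,-0.0004,0.0075,0,1],[0,-0.0019,0.0073,0,1],[0,0,0,0,1]]]'
python3 - <<'E'
from h import *
d=bot.capture("scene")
save(d,"g4.png",(225,135,425,285),4)
E
```

```text
t: 12.23
ee_pos: [0.634, -0.0575, 0.044]
tcp_rot: [[-0.001, 1.0, -0.007], [1.0, 0.001, 0.0], [0.0, -0.007, -1.0]]
wrist_force: [-13.6, -3.9, 3.5]
grip_width: 0.0183
grasp_force: 50.0
```

View pics/g4.png

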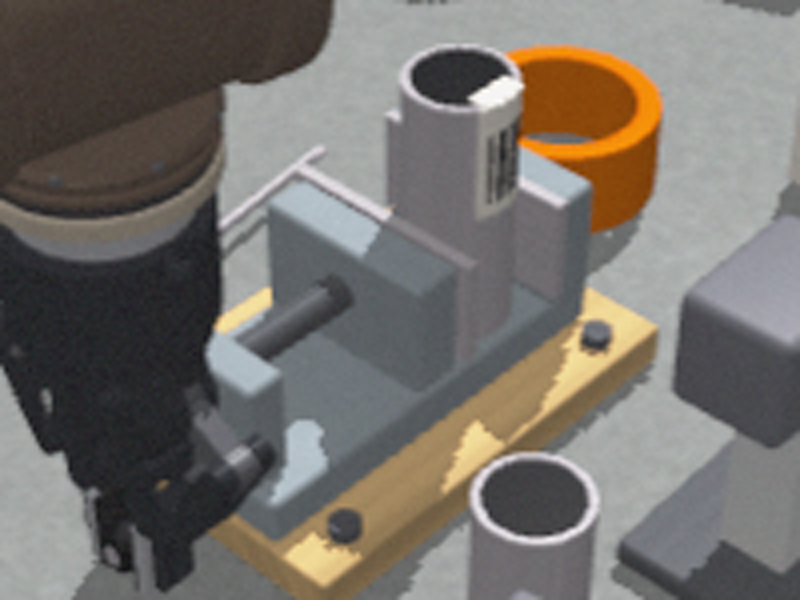

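The jaw has advanced, the handle is still held at crop (112,550), and the label at (500,160) faces the reader. I continue to contact with a firmer grip.

```bash
python3 -m handwheel '[[[0,-0.0034,0.0067,0,1],[0,-0.0047,0.0059,0,1],[0,-0.0059,0.0047,0,1],[0,-0.0067,0.0034,0,1],[0,-0.0073,0.0020,0,1],[0,0,0,0,1]]]' 100
python3 -m handwheel '[[[0,-0.0037,0.0003,0,1],[0,-0.0037,0.0001,0,1],[0,0,0,0,1]]]'
```

```text
t: 12.78
ee_pos: [0.6088, -0.0573, 0.0242]
tcp_rot: [[-0.0, 1.0, 0.002], [1.0, 0.0, -0.0], [-0.0, 0.002, -1.0]]
wrist_force: [-4.1, -1.4, 13.1]
grip_width: 0.0167
grasp_force: 97.6
t: 13.03
ee_pos: [0.6026, -0.0574, 0.0237]
tcp_rot: [[0.0, 1.0, 0.004], [1.0, -0.0, -0.0], [-0.0, 0.004, -1.0]]
wrist_force: [0.4, 0.2, 8.3]
grip_width: 0.0169
grasp_force: 97.7
```

```bash
python3 -m handwheel '[[[0,-0.0038,-0.0002,0,1],[0,-0.0037,-0.0006,0,1],[0,0,0,0,1]]]'
python3 -m handwheel '[[[0,-0.0036,-0.0010,0,1],[0,0,0,0,1]]]'
```

```text
t: 13.28
ee_pos: [0.5952, -0.0573, 0.0244]
tcp_rot: [[0.0, 1.0, 0.004], [1.0, -0.0, -0.0], [-0.0, 0.004, -1.0]]
wrist_force: [4.1, 2.3, 6.0]
grip_width: 0.0168
grasp_force: 97.8
t: 13.45
ee_pos: [0.5916, -0.0573, 0.0252]
tcp_rot: [[0.0, 1.0, 0.003], [1.0, -0.0, -0.0], [-0.0, 0.003, -1.0]]
wrist_force: [4.6, 1.7, 4.2]
grip_width: 0.0166
grasp_force: 97.8
```

```bash
python3 -m handwheel '[[[0,-0.0034,-0.0013,0,1],[0,0,0,0,1]]]'
python3 - <<'E'
from h import *
import pickle
d=bot.capture("scene");c=bot.capture("top");pickle.dump((d,c),open("gh.pkl","wb"))
save(d,"g5.png",(225,135,425,285),4)
E
```

```text
t: 13.62
ee_pos: [0.5883, -0.0573, 0.0264]
tcp_rot: [[0.0, 1.0, 0.004], [1.0, -0.0, -0.0], [-0.0, 0.004, -1.0]]
wrist_force: [5.7, 1.1, 2.0]
grip_width: 0.0168
grasp_force: 97.9
```

View pics/g5.png

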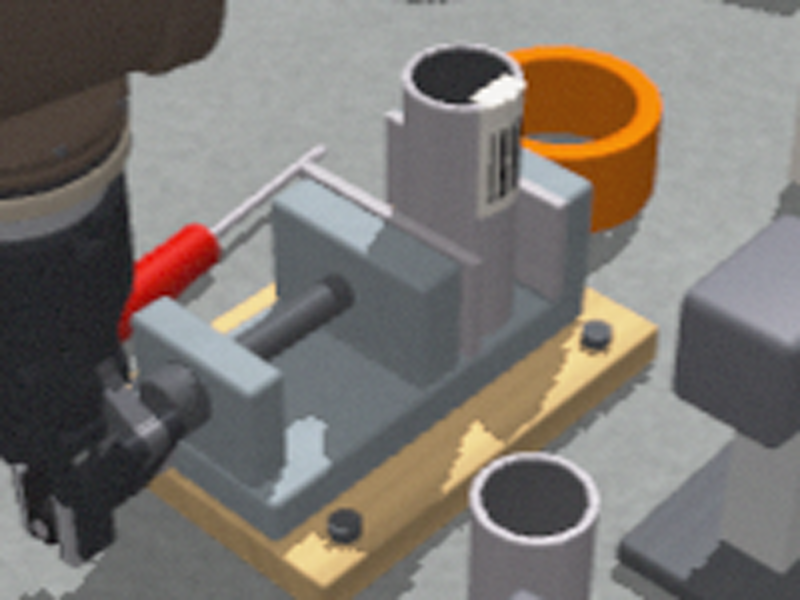

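```bash
python3 -m handwheel '[[[0,-0.0034,-0.0015,0,1],[0,0,0,0,1],[0,0,0,0,1]]]'
python3 - <<'E'
from h import *
import pickle
np.set_printoptions(precision=4,suppress=True)
d,c=pickle.load(open("gh.pkl","rb"))
S=lambda x,y:((x+.5)/4-.5+225,(y+.5)/4-.5+135)
print("mov far",at(d,S(480,263),.1),"rim",at(d,S(463,77),.162))
E
```

```text
t: 13.97
ee_pos: [0.5852, -0.0573, 0.0277]
tcp_rot: [[0.0, 1.0, 0.004], [1.0, -0.0, -0.0], [-0.0, 0.004, -1.0]]
wrist_force: [8.0, 2.1, 0.5]
grip_width: 0.0164
grasp_force: 98.0
mov far [0.6529 0.1148 0.1   ] rim [0.6191 0.1411 0.162 ]
```

```bash
python3 -m handwheel '[[[0,-0.0032,-0.0018,0,1],[0,0,0,0,1],[0,0,0,0,1]]]'
```

```text
t: 14.22
ee_pos: [0.5822, -0.0573, 0.0294]
tcp_rot: [[0.0, 1.0, 0.004], [1.0, -0.0, -0.0], [-0.0, 0.004, -1.0]]
wrist_force: [9.1, 3.1, -2.0]
grip_width: 0.0165
grasp_force: 98.1
```

```bash
python3 -m handwheel '[[[0,0,0,0,-1],[0,0,0,0,-1],[0,0,0,0,-1],[0,0,0,0,-1],[0,0,0,0,-1],[0,0,0,0,-1],[0,0,-0.01,0,-1],[0,0,-0.03,0,-1],[0,0,-0.04,0,-1],[0,0,-0.04,0,-1]]]' 
python3 -m handwheel '[[[0,0,-0.04,0,-1],[0,0,-0.04,0,-1],[-0.04,0,0,0,-1],[-0.04,0,0,0,-1],[-0.04,0,0,0,-1],[0,0,0,0,-1]]]'
python3 - <<'E'
from h import *
import pickle
np.set_printoptions(precision=4,suppress=True)
d=bot.capture("scene");c=bot.capture("top");pickle.dump((d,c),open("ij.pkl","wb"))
x=c["image"][80:280,180:440,::-1];y=d["image"][135:285,225:425,::-1]
cv2.imwrite("pics/f.png",np.hstack([cv2.resize(x,(455,350),interpolation=3),cv2.resize(y,(340,350),interpolation=3)]))
x=c["image"][155:225,255:315].astype(float).min(2)
m=np.clip((x-160)/60,0,1); m[:20]=0;m[29:]=0;m[:,:29]=0;m[:,48:]=0
v,u=np.mgrid[:70,:60]
print("tab",at(c,(255+(m*u).sum()/m.sum(),155+(m*v).sum()/m.sum()),.162))
for r in(33,35,37,39):
    l=x[r];k=25+np.argmax(l[25:40]<100);a=k-(100-l[k])/(l[k-1]-l[k]);k=42+np.argmax(l[42:]>100);b=k-(l[k]-100)/(l[k]-l[k-1])
    print((at(c,(255+a,155+r),.162)+at(c,(255+b,155+r),.162))[1]/2)
E
```

```text
t: 15.05
ee_pos: [0.5794, -0.0572, 0.151]
tcp_rot: [[-0.0, 1.0, -0.002], [1.0, 0.0, 0.0], [0.0, -0.002, -1.0]]
wrist_force: [1.3, -0.7, -0.1]
grip_width: 0.0856
grasp_force: 0.0
t: 15.55
ee_pos: [0.5798, -0.1829, 0.2305]
tcp_rot: [[0.003, 1.0, 0.001], [1.0, -0.003, -0.002], [-0.002, 0.001, -1.0]]
wrist_force: [-0.4, 1.3, -0.9]
grip_width: 0.0852
grasp_force: 0.0
tab [0.639  0.1422 0.162 ]
0.14184409530883668
0.14163394983863337
0.1417714252009465
0.14151543438050576
```

View pics/f.png

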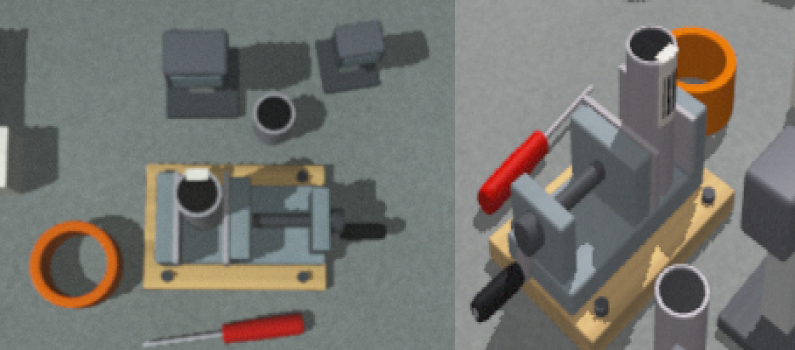

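The final pictures show the tube upright between both jaws, at (198,190) in the left half, with its tab towards the large reader. The short tube, screwdriver and tape roll have not moved, and the robot is clear.

```bash
python3 -c "
from h import *
print(bot.sign_off())"
```

```text
the job is handed in; nothing more can be done
None
```

The job is handed in: the tall tube's label faces the larger reader to within a degree or so, and the vise is cranked to an estimated 10.0 rad, gripping the tube upright with the bystanders unmoved, at about 16 s of the 61 s allowed.

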